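# Hold the cheese in the corner of the slicing board

### The arm

A 6-joint arm with a two-finger parallel gripper is mounted at the origin on a cart in front of the work surface, level with it; the furniture and walls round the work are solid. World frame = base frame: x ahead of the robot, y to its left, z up, the work surface at z = 0. Lengths are in m, angles in rad, forces in N, time in s.
With the tool pointing down it reaches from about 0.35 to 0.975 m from the base axis. Payload 4.9 kg.
Tool frame: the origin (TCP) lies between the finger pads, 19 mm behind the fingertips; this is the grasp point; z points along the fingers, y is the line along which they close (so a half turn about z gives the same grasp; the last joint's range is limited). The gripper opens to 85 mm and grips with 20 to 120 N. Pads are 22 mm wide; open, the fingers measure 114 mm over their backs; the gripper's body (76 mm by 85 mm) begins 54 mm behind the grasp point. The pads swing forward as they close: fully open they stand 13 mm farther back than shut.
Start: joints at [1.161, 0.053, 1.613, -0, 1.476, -0.119], TCP at [0.179, 0.599, 0.25] pointing down, gripper open.
Joint ranges: [-3.01, 3.01], [-1.01, 2.22], [0.06, 2.58], [-1.02, 4.17], [0.09, 2.62], [-3.14, 3.14]. Speed limits (rad/s): [2.57, 2.57, 3.14, 3.14, 3.14, 3.14].

### API

Orientations are given as [roll, pitch, yaw] about the fixed x, y, z axes, in that order (R = Rz(yaw) Ry(pitch) Rx(roll)).
In Python, from plant import sense, eyes, order gives the robot as it stands.
- The arm moves only by the tool step_arm, never from a script. Its argument "targets" is a list of rows, each an object with "travel": the shift along the tool's x, y, z in cm, a list of three; "yaw": the turn about the tool's z in rad; "fingers": the gripper's target within -1 to 1 (shut at 1, half-way at 0, fully open at -1). In form: [{"travel": [tx, ty, tz], "yaw": yaw, "fingers": fingers}, ...]. A call has exactly 5 rows; each row shifts and turns the commanded pose from where the row before left it, along the tool's axes as they then stand; what a row does not reach is not made up. A row lasts 1/12 s, in which the tool goes at most 41.7 mm and 7.16 degrees, less where a joint would pass 70% of its speed; a pose out of reach is approached as far as the arm can. A call with a gripper value outside its range is refused whole. The fingers move at their own pace and stop on an object; the grip force is fixed at half the most. Time passes only in rows, so rows that do not move let the fingers close, or fill a call up. It gives the time, the measured TCP pose, the force, the opening and the grip force at its end, in the units of the state.
- sense(): the state, without advancing time (a new reading comes with each control period).
- eyes.camera(name): name is "side" or "top" or "wrist"; returns a dict with "pixels" (384x512x3 uint8, blue, green, red), "depth" (384x512 float32, m along the optical axis (not along the pixel's ray), 0 where there is no reading), "intrinsics" (3x3 intrinsics, pixels), "position" and "rotation" of the camera in the world. Camera axes: x right, y up, looking along -z (the intrinsics and any distortion apply to the point x, -y, -z); pixel columns grow to the right and rows downward; lengths in m; the calibration is good to about 2 mm. A picture is of the moment at which its call begins.
- order.hand_in(): hands the job in; it is judged then, once.
The state is a dict: "clock": time; "joints": joint angles; "qvel": joint speeds; "joint_efforts": joint torques, N m; "ee_pos": TCP position; "ee_rot": TCP orientation; "wrist_force": force on the tool from outside, world axes, zero at the start; "torque": the same for the moment, N m; "finger_gap": opening from 0.0 (shut) to 1.0 (fully open); "grip_force": force on a finger pad.
Only numpy, scipy, OpenCV 4.12 (cv2) and the standard library are available. Lean on these libraries where they do the work, as an engineer would, in place of code of your own. Each camera call takes 0.05 s, during which the arm holds its last target. There are 200 camera calls.

### The job

Get the cheese ready for me to halve on the slicing board: hang the loose steel end stop over the wooden fence in the middle one of its three notches, with its long plate on the near side of the fence, push it fully down and let go of it. Then set the cheese flat on the board, push it into the corner between the fence and the stop so that it lies flush and tight against both, gripping it on the side of the knife slot away from the stop with your fingers clear of the slot. Finish while still holding it pressed there for the knife, and leave the two wine goblets standing where they are.

Things in the scene. Friction and masses are not known exactly. Their poses are not given: they have to be found in the camera images.
- slicing_board: wooden board, 210 x 300 x 22 mm, fixed to the worktop. Origin at the centre of its underside, x towards its fence (away from the robot), y along the fence (to the robot's left), z up. A dark line across it marks the knife slot. The cheese's sliding friction on board and fence is about 0.6 of the load between them, so part of a push goes into it.
- fence: wooden fence fixed along the board's far edge, 16 mm thick (x 0 to 16), 30 mm high, y -125 to +165 mm. Origin: its front face, at the knife slot, on the board's top; axes as the board's. Knife slot: a 4 mm gap through it at y = 0. Three notches in its top at y = 45, 75, 105 mm: 14 mm wide, 16 mm deep, mouths with 4 mm chamfers. Each is open to front and back.
- middle_notch (a point): centre of the floor of the fence's middle notch: x = 8, y = 75, z = 14 mm in the fence's frame. Axes as the fence's. A stop hung here stands a sideways push of 20 N from the cheese; 5 to 10 N on fence and stop is plenty, and much more on the stop alone can swing the cheese off the fence.
- end_stop: loose steel saddle stop, about 180 g, standing upright on the worktop left of the board. Origin at underside level, below the middle of its bridge; z up. Stop plate: x -70 to -14, y -5 to 5, z 0 to 55 mm. Hung in the middle notch its axes agree with the fence's, its origin is at x 8, y 75, z 1.5 mm in the fence's frame and the plate's cheese face at y 70; it has 2 mm play each way.
- stop_grip (a point): where to grip the end stop's plate from above, across its 10 mm thickness (its y): on the black band, x = -45, z = 45 mm in the stop's frame. Axes as the stop's.
- stop_bridge (a point): underside of the end stop's bridge (x 0, y 0, z 12.5 mm in the stop's frame); the bridge is 10 mm thick in y and drops into a notch. In front a flange (y 3 to 37 mm), behind a leg (y -22 to 22 mm) reach 12.5 mm farther down, with flared lips; the 20 mm space between them straddles the fence: lift the stop's origin 35 mm over the board to cross it.
- cheese: firm yellow cheese with brown rind on top, 52 (x) x 140 (y) x 60 (z) mm, about 420 g; origin at the centre of its underside. Starts on the board, up to 0.35 rad askew. Grip it across its 52 mm width from above, fingertips above the 30 mm fence so that the far finger passes over it. Home, its origin is near x -26, y 0 to 3, z 0 mm in the fence's frame, axes parallel to it.
- goblet_a: green frosted wine goblet, 90 mm wide, 176 mm high, standing behind the board; bystander. Origin at the centre of its foot.
- goblet_b: a second goblet like it, to its right.
Things that resemble listed ones, but are neither listed nor needed, are in the scene too. Of the things like the end_stop, leave any that is orange; of the rest the smaller one is meant. There is more than one size of the cheese; the one meant has the size given above.

How it is judged:
On the way:
1. the end stop hangs fully down in the middle notch, plate on the near side, and is let go (x of end_stop in the frame of fence between 0.001 and 0.015 m and y of end_stop in the frame of fence between 0.069 and 0.081 m and z of end_stop in the frame of fence below 0.007 m and angle between end_stop's own z axis and vertical below 0.14 rad and contact force between the fingers and end_stop below 0.1 N and x of stop_grip in the frame of fence below -0.02 m), for 0.3 s.
At the end, for the whole second after the job is handed in: Stop down in the middle notch (6 mm along, 7 mm across, under 7 mm up), not touched. Cheese on the board (4 mm, 0.06 rad), flush along the fence (4 mm, 0.06 rad), end at the stop (-6 to +10 mm), at rest, over 1 N on fence and on stop, held by fingers with the TCP 15 mm or more past the knife slot (all of step 1 and x of cheese in the frame of fence above -0.03 m and y of cheese in the frame of fence between -0.006 and 0.01 m and z of cheese in the frame of fence below 0.004 m and angle between cheese's own z axis and vertical below 0.06 rad and angle between the y axis of cheese and the y axis of fence, either way round below 0.06 rad and contact force between cheese and fence above 1 N and contact force between cheese and end_stop above 1 N and contact force between the fingers and cheese above 1 N and y of the grasp point in the frame of fence below -0.015 m and linear speed of cheese below 0.01 m/s); the arm keeps its last pose, push and grip.
It fails at once if a wine goblet is pushed more than 3 cm from its place or tipped (distance of any of goblet_a, goblet_b from where it was at the start of the episode above 0.03 m or angle between any of goblet_a, goblet_b's own z axis and vertical above 0.4 rad).
It also fails if it takes over 72 s, if anything falls off the work surface, if the arm or the gripper's body presses on something with over 40 N, if the wrist force passes 120 N, or if a joint passes its speed limit or range.

## Working session

There is one attempt and no reset: what is moved stays moved. The work goes in short steps, Python scripts to look and compute and a tool call to move; the robot and the scene stay as the last step left them, time stands still between calls to the robot, and variables do not carry over. Pictures are saved under pics/ and viewed, at most 10 in all, crops included, and the job is handed in when it is done.

Besides the shell and the picture viewer there is one more tool, called after "Call:" as name(argument=value, ...), one argument or row to a line, values as JSON. step_arm: Moves the arm, as the interface text tells. Its arguments: {"type":"object","properties":{"targets":{"type":"array","items":{"type":"object","properties":{"travel":{"type":"array","items":{"type":"number"}},"yaw":{"type":"number"},"fingers":{"type":"number"}}}}},"required":["targets"]}

```bash
mkdir -p pics; ls
cat > h.py <<'E'
import numpy as np, cv2
from plant import sense, eyes, order
def cam(n):
    c=eyes.camera(n); c={k:np.array(v) for k,v in c.items()}
    return c
def cloud(c):
    K=c["intrinsics"];d=c["depth"];h,w=d.shape
    u,v=np.meshgrid(np.arange(w),np.arange(h))
    p=np.stack([(u-K[0,2])/K[0,0]*d,-(v-K[1,2])/K[1,1]*d,-d],-1)
    P=p@c["rotation"].T+c["position"]; P[d==0]=np.nan
    return P
def save(n,name):
    c=cam(n); cv2.imwrite(f"pics/{name}.png",c["pixels"]); np.savez(f"{name}.npz",**c); return c
E
python3 - <<'E'
from h import *
s=sense();print(s)
for n in ["top","side"]:
    c=save(n,n+"0");print(n,c["position"],c["intrinsics"],c["rotation"])
a=[cv2.imread(f"pics/{n}0.png") for n in ["top","side"]]
E
```

```text
pics
{'clock': 0.0, 'joints': array([ 1.16097466e+00,  5.33623396e-02,  1.61428713e+00,  4.75390017e-06,
        1.47600422e+00, -1.19004506e-01]), 'qvel': array([-1.81715210e-03, -1.41490116e-03, -8.36429013e-04, -1.73117444e-05,
        2.19110047e-04, -3.78982350e-04]), 'joint_efforts': array([-3.49111478e-04, -3.93687344e+01, -3.70175672e+01, -1.06114921e-04,
        7.14318754e-03, -2.58728761e-05]), 'ee_pos': array([0.17897668, 0.59821742, 0.24876369]), 'ee_rot': array([-3.13954676e+00, -2.49392170e-04,  2.85077479e+00]), 'wrist_force': array([-0.64169519, -0.28445579,  0.52366721]), 'torque': array([-0.01569982, -0.01860747,  0.01710356]), 'grip_force': 0.0, 'finger_gap': 1.0000799581909496}
top [0.39579946 0.24172381 1.24707779] [[383.17752415   0.         259.25299581]
 [  0.         383.17752415 193.40923697]
 [  0.           0.           1.        ]] [ 0.16083628 -0.01130984 -1.56107043]
side [ 0.27418583 -0.74032383  0.54755104] [[392.71248764   0.         256.91800084]
 [  0.         392.71248764 188.03104933]
 [  0.           0.           1.        ]] [ 1.14216947  0.02110722 -0.33293893]
```

```bash
sed -i 's/^    return c$/    c["rotation"]=R.from_euler("xyz",c["rotation"]).as_matrix(); return c/; s/^from plant/from scipy.spatial.transform import Rotation as R\nfrom plant/' h.py; cat h.py | head -8
```

```text
import numpy as np, cv2
from scipy.spatial.transform import Rotation as R
from plant import sense, eyes, order
def cam(n):
    c=eyes.camera(n); c={k:np.array(v) for k,v in c.items()}
    c["rotation"]=R.from_euler("xyz",c["rotation"]).as_matrix(); return c
def cloud(c):
    K=c["intrinsics"];d=c["depth"];h,w=d.shape
```

View pics/top0.png

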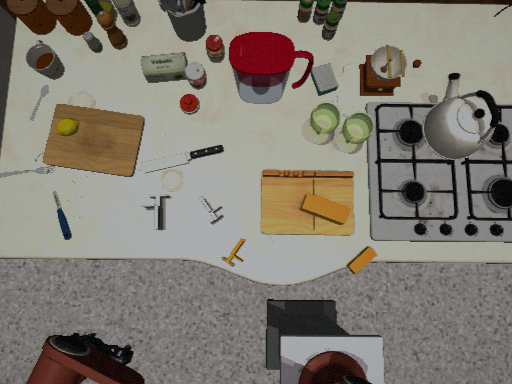

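View pics/side0.png

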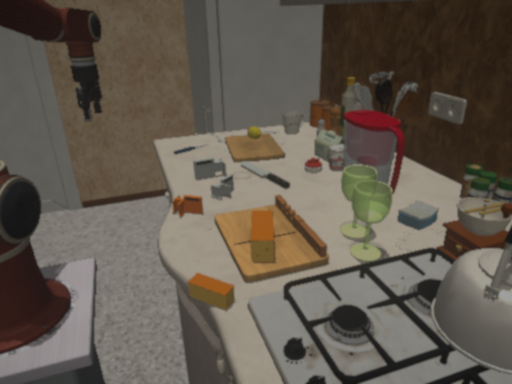

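The top view shows the board (261–354, 170–236) with the cheese on it at (325,208). The smaller steel stop is at (210,208), the larger at (157,210), and the orange one at (235,250). The goblets are at (324,117) and (357,127).

Run:
```python
from h import *
c=dict(np.load("top0.npz"))
if c["rotation"].ndim==1: c["rotation"]=R.from_euler("xyz",c["rotation"]).as_matrix()
P=cloud(c); print(np.isnan(P[...,0]).mean())
px=c["pixels"]; hsv=cv2.cvtColor(px,cv2.COLOR_BGR2HSV)
def roi(m,u0,u1,v0,v1):
    k=np.zeros(m.shape,bool);k[v0:v1,u0:u1]=1;return m&k
print("ground z", np.nanmedian(P[180:220,230:255,2]), "board z",np.nanmedian(P[185:230,268:295,2]))
def rect(m,z=None):
    Q=P[m]; (cx,cy),wh,a=cv2.minAreaRect(Q[:,:2].astype(np.float32)); print(m.sum(),"c",cx,cy,"wh",wh,"ang",a,"z",np.percentile(Q[:,2],[5,50,95]))
Z=P[...,2]
print("cheese");rect(roi(Z>0.065,295,355,185,230))
print("cheese2");rect(roi(Z>0.02,345,380,243,276))
print("stops");rect(roi(Z>0.02,195,228,190,226));rect(roi(Z>0.02,140,175,188,232))
print("board");rect(roi((Z>0.015)&(Z<.03),255,360,165,242))
print("fence");rect(roi((Z>0.045)&(Z<.06),255,360,160,182))
np.set_printoptions(linewidth=250)
print((Z[190:226,196:228]*1000).round()[::1])
for n,(u0,u1,v0,v1) in dict(stop=(190,232,186,230),fence=(255,360,160,190)).items():
    pass
A=cv2.resize(px[186:230,190:232],None,fx=9,fy=9,interpolation=cv2.INTER_CUBIC)
B=cv2.resize(px[160,None:190] if 0 else px[160:240,255:360],None,fx=4.95,fy=4.95,interpolation=cv2.INTER_CUBIC)[:396]
cv2.imwrite("pics/crop1.png",cv2.resize(np.hstack([A,B[:, :410] if 0 else B]),None,fx=.88,fy=.88))
```

```text
0.0037943522135416665
ground z 0.0011143946732727894 board z 0.021520127327358862
cheese
811 c 0.5420681238174438 0.025356046855449677 wh (0.14136715233325958, 0.05283883586525917) ang 69.9677734375 z [0.07807972 0.08273921 0.08663779]
cheese2
372 c 0.3859346807003021 -0.09480985254049301 wh (0.035568688064813614, 0.09281821548938751) ang 41.01585006713867 z [0.02977889 0.04034562 0.04419936]
stops
150 c 0.5461623072624207 0.37717732787132263 wh (0.0858929306268692, 0.051045726984739304) ang 24.38197898864746 z [0.02438491 0.04591375 0.0588655 ]
333 c 0.5332836508750916 0.5629121661186218 wh (0.06609880179166794, 0.11088863760232925) ang 80.56130981445312 z [0.02991357 0.05654064 0.07358924]
board
4433 c 0.5701918601989746 0.07381309568881989 wh (0.209921732544899, 0.30027875304222107) ang 0.4715767204761505 z [0.01767231 0.02163836 0.02571525]
fence
417 c 0.6574543118476868 0.07470861822366714 wh (0.28843140602111816, 0.016995079815387726) ang 89.60713958740234 z [0.04744696 0.05226687 0.05622048]
[[-3.  2.  2. ... -1. -1. -1.]
 [ 2. -2.  4. ...  3.  8.  2.]
 [-1.  4.  6. ... -6.  3.  3.]
 ...
 [-1.  5.  4. ... -2.  1. -1.]
 [-0. -1.  0. ...  2.  3. -2.]
 [ 2.  3. -4. ...  0.  3. -2.]]
```

View pics/crop1.png

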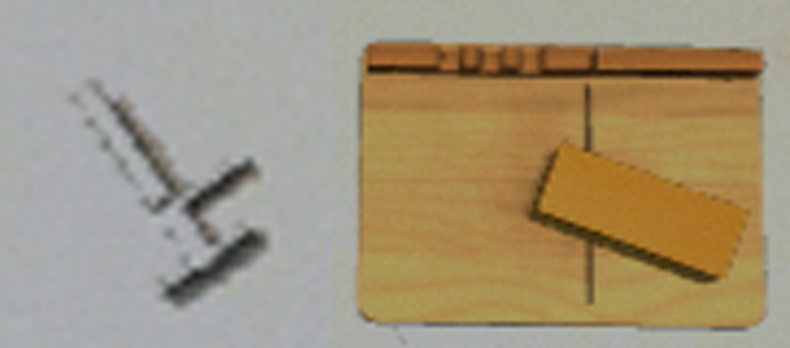

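The crop shows the stop's plate running upper-left and its bridge and leg lower-right, so its yaw is about -140°. The fence notches are left of the slot, and the cheese is askew by about -0.35 rad. I'll move above the stop for a wrist view.

Call:
step_arm(
  targets=[
    {"travel": [-3.46,-0.77,0],"yaw": 0,"fingers": 0},
    {"travel": [-3.46,-0.77,0],"yaw": 0,"fingers": 0},
    {"travel": [-3.46,-0.77,0],"yaw": 0,"fingers": 0},
    {"travel": [-3.46,-0.77,0],"yaw": 0,"fingers": 0},
    {"travel": [-3.46,-0.77,0],"yaw": 0,"fingers": 0},
  ],
)

```text
clock: 0.52
ee_pos: [0.3348, 0.5111, 0.2494]
ee_rot: [-3.141, -0.0, 2.851]
wrist_force: [-0.7, 1.4, -0.7]
finger_gap: 0.497
grip_force: 0.0
```

Call:
step_arm(
  targets=[
    {"travel": [-3.46,-0.77,0],"yaw": 0,"fingers": 0},
    {"travel": [-3.46,-0.77,0],"yaw": 0,"fingers": 0},
    {"travel": [-3.46,-0.77,0],"yaw": 0,"fingers": 0},
    {"travel": [-3.46,-0.77,0],"yaw": 0,"fingers": 0},
    {"travel": [-3.46,-0.77,0],"yaw": 0,"fingers": 0},
  ],
)

```text
clock: 0.93
ee_pos: [0.4897, 0.4245, 0.2494]
ee_rot: [-3.141, -0.001, 2.851]
wrist_force: [0.4, -0.1, -0.9]
finger_gap: 0.499
grip_force: 0.0
```

Call:
step_arm(
  targets=[
    {"travel": [-3.46,-0.77,0],"yaw": 0,"fingers": 0},
    {"travel": [-3.46,-0.77,0],"yaw": 0,"fingers": 0},
    {"travel": [0,0,0],"yaw": 0.12,"fingers": 0},
    {"travel": [0,0,0],"yaw": 0.12,"fingers": 0},
    {"travel": [0,0,0],"yaw": 0.12,"fingers": 0},
  ],
)

```text
clock: 1.35
ee_pos: [0.551, 0.3902, 0.2489]
ee_rot: [-3.14, -0.001, 2.483]
wrist_force: [-0.3, -0.0, -0.5]
finger_gap: 0.501
grip_force: 0.0
```

Call:
step_arm(
  targets=[
    {"travel": [0,0,0],"yaw": 0.12,"fingers": 0},
    {"travel": [0,0,0],"yaw": 0.12,"fingers": 0},
    {"travel": [0,0,0],"yaw": 0.12,"fingers": 0},
    {"travel": [0,0,0],"yaw": 0.12,"fingers": 0},
    {"travel": [0,0,0],"yaw": 0.12,"fingers": 0},
  ],
)

```text
clock: 1.77
ee_pos: [0.5502, 0.391, 0.2492]
ee_rot: [-3.14, 0.0, 1.885]
wrist_force: [0.7, 0.2, 0.8]
finger_gap: 0.503
grip_force: 0.0
```

Call:
step_arm(
  targets=[
    {"travel": [0,0,0],"yaw": 0.12,"fingers": 0},
    {"travel": [0,0,0],"yaw": 0.12,"fingers": 0},
    {"travel": [0,0,0],"yaw": 0.12,"fingers": 0},
    {"travel": [0,0,0],"yaw": 0.12,"fingers": 0},
    {"travel": [0,0,0],"yaw": 0.12,"fingers": 0},
  ],
)

```text
clock: 2.18
ee_pos: [0.5502, 0.391, 0.2492]
ee_rot: [-3.141, 0.001, 1.285]
wrist_force: [-0.3, 0.7, 1.2]
finger_gap: 0.497
grip_force: 0.0
```

Call:
step_arm(
  targets=[
    {"travel": [0,0,0],"yaw": 0.12,"fingers": 0},
    {"travel": [0,0,0],"yaw": 0.12,"fingers": 0},
    {"travel": [0,0,0],"yaw": 0.12,"fingers": 0},
    {"travel": [0,0,0],"yaw": 0.12,"fingers": 0},
    {"travel": [0,0,0],"yaw": 0.12,"fingers": 0},
  ],
)

```text
clock: 2.6
ee_pos: [0.5502, 0.391, 0.2492]
ee_rot: [-3.141, 0.001, 0.685]
wrist_force: [0.8, 0.8, -0.2]
finger_gap: 0.5
grip_force: 0.0
```

Run:
```python
from h import *
s=sense();print(s["clock"],s["ee_pos"],s["ee_rot"],s["joints"],s["finger_gap"])
c=save("wrist","w1");print(c["position"],c["rotation"].round(3),c["intrinsics"][0,0])
```

```text
2.6 [0.55015056 0.39101863 0.249167  ] [-3.14136242e+00  1.32617492e-03  6.84881316e-01] [ 5.07749764e-01  1.69507999e-01  1.48827095e+00 -7.07110612e-06
  1.48515970e+00  1.39366554e+00] 0.49991777824893047
[0.60292405 0.43371014 0.373708  ] [[ 0.633  0.746  0.209]
 [-0.774  0.609  0.17 ]
 [-0.    -0.269  0.963]] 318.42458088091144
```

View pics/w1.png

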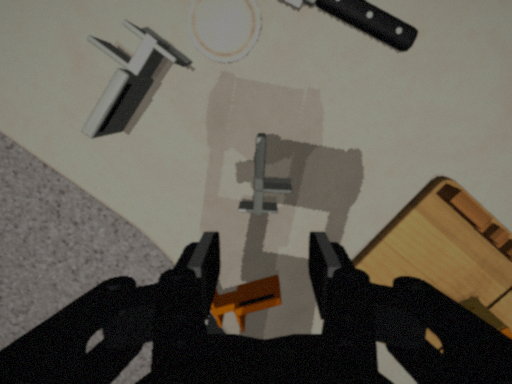

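The wrist view shows the stop centred at about (260,175): the plate is at the top, (261,135)–(258,190), and the leg is at (258,208). It is nearly aligned with the tool.

Run:
```python
from h import *
c=dict(np.load("w1.npz"));P=cloud(c);px=c["pixels"]
hsv=cv2.cvtColor(px,cv2.COLOR_BGR2HSV)
Z=P[...,2]
def sel(v0,v1,u0,u1,z0,z1):
    k=np.zeros(Z.shape,bool);k[v0:v1,u0:u1]=1;return k&(Z>z0)&(Z<z1)
k=sel(125,220,235,300,.012,.07)
print(np.nanmedian(Z[150:180,290:310]))
ys,xs=np.nonzero(k);
for v in range(128,218,4):
    r=np.nonzero(k[v])[0]
    if len(r): print(v,r.min(),r.max(),(Z[v,r]*1000).round().astype(int)[:14])
# plate centreline
k=sel(130,176,245,275,.035,.07)
Q=P[k];vx,vy,x0,y0=cv2.fitLine(Q[:,:2].astype(np.float32),cv2.DIST_HUBER,0,.001,.001).ravel()
d=np.array([vx,vy]);d*=-np.sign(d[0]);print("dir",d,"yaw",np.arctan2(d[1],d[0]))
n=np.array([-d[1],d[0]])
A=P[sel(125,220,235,300,.012,.07)]
t=(A[:,:2]-[x0,y0])@d; w=(A[:,:2]-[x0,y0])@n
print("t range",np.percentile(t,[0.5,2,50,98,99.5]),"p0",x0,y0)
far=[x0,y0]+np.percentile(t,1)*d
print("plate far end",far,"grip@25mm",far+.025*d)
print("w",np.percentile(w,[0.5,99.5]))
print(np.percentile(Q[:,2],[5,50,95]))
```

```text
0.0009411671907624541
136 256 265 [37 49 51 50 48 49 49 47 44 30]
140 256 265 [55 57 56 55 55 56 56 56 55 55]
144 255 265 [54 55 56 57 56 55 55 57 55 56 51]
148 255 264 [55 55 56 56 56 55 56 56 55 56]
152 255 264 [55 57 56 56 56 56 57 55 55 55]
156 255 264 [55 54 57 57 56 55 56 57 56 55]
160 255 264 [56 56 56 57 55 56 57 56 57 56]
164 254 264 [52 57 58 55 55 56 55 56 57 57 52]
168 254 263 [54 55 57 56 56 55 56 57 55 56]
172 254 263 [55 55 57 56 56 56 55 57 54 55]
176 254 263 [55 54 56 56 56 56 56 56 56 55]
180 254 263 [56 57 57 56 57 56 55 56 57 54]
184 254 290 [56 56 56 57 57 57 56 56 56 53 23 22 23 23]
188 254 291 [56 56 57 57 57 57 55 56 55 40 41 41 39 40]
192 254 292 [44 44 43 44 42 44 45 43 44 43 43 44 43 44]
196 254 262 [43 44 43 44 44 44 43 43 42]
200 253 262 [44 44 45 44 44 43 43 45 43 42]
204 239 276 [26 26 27 26 25 26 25 25 25 25 23 25 24 23]
208 238 276 [42 41 41 41 41 41 40 41 41 39 39 41 39 39]
212 243 276 [42 44 44 43 44 44 44 44 44 42 45 44 41 42]
dir [-0.8093273 -0.5873579] yaw -2.5138023
t range [-0.01853954 -0.01808959  0.0375766   0.06489617  0.06631701] p0 0.5609884 0.40544084
plate far end [0.57585275 0.41622841] grip@25mm [0.55561957 0.40154446]
w [-0.02045191  0.03646222]
[0.05160463 0.05571668 0.05700699]
```

Call:
step_arm(
  targets=[
    {"travel": [1.08,-0.47,3],"yaw": 0,"fingers": 0},
    {"travel": [0,0,3.4],"yaw": 0.057,"fingers": 0},
    {"travel": [0,0,3.5],"yaw": 0,"fingers": 0},
    {"travel": [0,0,3.5],"yaw": 0,"fingers": 0},
    {"travel": [0,0,0],"yaw": 0,"fingers": 0},
  ],
)

```text
clock: 3.07
ee_pos: [0.5506, 0.3987, 0.1058]
ee_rot: [-3.14, 0.016, 0.636]
wrist_force: [-0.2, -0.8, -1.6]
finger_gap: 0.501
grip_force: 0.0
```

```bash
cat > m.py <<'E'
from h import *
import sys
def dt(p,yaw=None):
    """tool travel in cm from the present pose to world p, and tool yaw to reach world yaw"""
    s=sense();M=R.from_euler("xyz",s["ee_rot"]).as_matrix()
    print("travel",(M.T@(np.array(p)-s["ee_pos"])*100).round(2), "" if yaw is None else ("yaw",round(-((yaw-s["ee_rot"][2]+np.pi)%(2*np.pi)-np.pi),3)),"at",s["clock"],s["ee_pos"].round(4),s["ee_rot"].round(3),"F",s["wrist_force"].round(1))
E
python3 -c "
from m import *
dt([.5556,.4015,.045],.628)"
```

```text
travel [0.67 0.08 6.07] ('yaw', np.float64(0.008)) at 3.0667 [0.5506 0.3987 0.1058] [-3.14   0.016  0.636] F [-0.2 -0.8 -1.6]
```

Call:
step_arm(
  targets=[
    {"travel": [0,0,2],"yaw": 0,"fingers": 0},
    {"travel": [0,0,1],"yaw": 0,"fingers": 0},
    {"travel": [0,0,0],"yaw": 0,"fingers": 0},
    {"travel": [0,0,0],"yaw": 0,"fingers": 0},
    {"travel": [0,0,0],"yaw": 0,"fingers": 0},
  ],
)

```text
clock: 3.48
ee_pos: [0.5567, 0.4022, 0.0881]
ee_rot: [3.141, -0.003, 0.634]
wrist_force: [0.2, -0.7, 0.5]
finger_gap: 0.498
grip_force: 0.0
```

```bash
python3 -c "
from m import *
dt([.5556,.4015,.045],.628)"
```

```text
travel [-0.15 -0.01  4.31] ('yaw', np.float64(0.006)) at 3.4833 [0.5567 0.4022 0.0881] [ 3.141e+00 -3.000e-03  6.340e-01] F [ 0.2 -0.7  0.5]
```

Call:
step_arm(
  targets=[
    {"travel": [-0.1,0,1.5],"yaw": 0.006,"fingers": 0},
    {"travel": [0,0,1.5],"yaw": 0,"fingers": 0},
    {"travel": [0,0,1.0],"yaw": 0,"fingers": 0},
    {"travel": [0,0,0.3],"yaw": 0,"fingers": 0},
    {"travel": [0,0,0],"yaw": 0,"fingers": 0},
  ],
)

```text
clock: 3.9
ee_pos: [0.5535, 0.4002, 0.0402]
ee_rot: [-3.141, 0.005, 0.628]
wrist_force: [0.0, -0.3, -0.0]
finger_gap: 0.501
grip_force: 0.0
```

Call:
step_arm(
  targets=[
    {"travel": [0,0,0],"yaw": 0,"fingers": 1},
    {"travel": [0,0,0],"yaw": 0,"fingers": 1},
    {"travel": [0,0,0],"yaw": 0,"fingers": 1},
    {"travel": [0,0,0],"yaw": 0,"fingers": 1},
    {"travel": [0,0,0],"yaw": 0,"fingers": 1},
  ],
)

```text
clock: 4.32
ee_pos: [0.5556, 0.4014, 0.0439]
ee_rot: [3.141, -0.002, 0.628]
wrist_force: [0.1, -0.1, 1.0]
finger_gap: 0.105
grip_force: 59.9
```

Call:
step_arm(
  targets=[
    {"travel": [0,0,0],"yaw": 0,"fingers": 1},
    {"travel": [0,0,0],"yaw": 0,"fingers": 1},
    {"travel": [0,0,0],"yaw": 0,"fingers": 1},
    {"travel": [0,0,0],"yaw": 0,"fingers": 1},
    {"travel": [0,0,0],"yaw": 0,"fingers": 1},
  ],
)

```text
clock: 4.73
ee_pos: [0.5557, 0.4014, 0.0439]
ee_rot: [3.141, -0.002, 0.628]
wrist_force: [1.0, 0.7, 5.1]
finger_gap: 0.109
grip_force: 60.5
```

Call:
step_arm(
  targets=[
    {"travel": [0,0,-1.5],"yaw": 0,"fingers": 1},
    {"travel": [0,0,-3.5],"yaw": 0,"fingers": 1},
    {"travel": [0,0,-3.5],"yaw": 0,"fingers": 1},
    {"travel": [0,0,-3.5],"yaw": 0,"fingers": 1},
    {"travel": [0,0,-3],"yaw": 0,"fingers": 1},
  ],
)

```text
clock: 5.15
ee_pos: [0.5542, 0.4008, 0.1948]
ee_rot: [-3.141, 0.001, 0.628]
wrist_force: [1.2, 0.1, -1.4]
finger_gap: 0.106
grip_force: 59.5
```

Call:
step_arm(
  targets=[
    {"travel": [-1.51,2.61,0],"yaw": 0,"fingers": 1},
    {"travel": [-1.51,2.61,0],"yaw": 0,"fingers": 1},
    {"travel": [-1.51,2.61,0],"yaw": 0,"fingers": 1},
    {"travel": [-1.51,2.61,0],"yaw": 0,"fingers": 1},
    {"travel": [-1.51,2.61,0],"yaw": 0,"fingers": 1},
  ],
)

```text
clock: 5.57
ee_pos: [0.5692, 0.2496, 0.1922]
ee_rot: [-3.14, 0.003, 0.628]
wrist_force: [-0.4, -0.3, -1.1]
finger_gap: 0.109
grip_force: 59.4
```

Call:
step_arm(
  targets=[
    {"travel": [-1.51,2.61,0],"yaw": 0,"fingers": 1},
    {"travel": [-1.51,2.61,0],"yaw": 0,"fingers": 1},
    {"travel": [-1.51,2.61,0],"yaw": 0,"fingers": 1},
    {"travel": [0,0,0],"yaw": 0,"fingers": 1},
    {"travel": [0,0,0],"yaw": -0.12,"fingers": 1},
  ],
)

```text
clock: 5.98
ee_pos: [0.579, 0.1596, 0.1923]
ee_rot: [-3.14, 0.002, 0.747]
wrist_force: [-0.5, 1.4, -2.0]
finger_gap: 0.108
grip_force: 59.5
```

Call:
step_arm(
  targets=[
    {"travel": [0,0,0],"yaw": -0.12,"fingers": 1},
    {"travel": [0,0,0],"yaw": -0.12,"fingers": 1},
    {"travel": [0,0,0],"yaw": -0.12,"fingers": 1},
    {"travel": [0,0,0],"yaw": -0.12,"fingers": 1},
    {"travel": [0,0,0],"yaw": -0.12,"fingers": 1},
  ],
)

```text
clock: 6.4
ee_pos: [0.5787, 0.1616, 0.1922]
ee_rot: [-3.139, 0.0, 1.354]
wrist_force: [0.9, -0.3, -2.3]
finger_gap: 0.101
grip_force: 59.5
```

Call:
step_arm(
  targets=[
    {"travel": [0,0,0],"yaw": -0.12,"fingers": 1},
    {"travel": [0,0,0],"yaw": -0.12,"fingers": 1},
    {"travel": [0,0,0],"yaw": -0.12,"fingers": 1},
    {"travel": [0,0,0],"yaw": -0.12,"fingers": 1},
    {"travel": [0,0,0],"yaw": -0.12,"fingers": 1},
  ],
)

```text
clock: 6.82
ee_pos: [0.5786, 0.1616, 0.1922]
ee_rot: [-3.139, -0.001, 1.954]
wrist_force: [-0.0, 0.4, -1.5]
finger_gap: 0.105
grip_force: 59.5
```

Call:
step_arm(
  targets=[
    {"travel": [0,0,0],"yaw": -0.12,"fingers": 1},
    {"travel": [0,0,0],"yaw": -0.12,"fingers": 1},
    {"travel": [0,0,0],"yaw": -0.12,"fingers": 1},
    {"travel": [0,0,0],"yaw": -0.12,"fingers": 1},
    {"travel": [0,0,0],"yaw": -0.12,"fingers": 1},
  ],
)

```text
clock: 7.23
ee_pos: [0.5786, 0.1616, 0.1922]
ee_rot: [-3.14, -0.003, 2.554]
wrist_force: [0.2, -0.0, -1.2]
finger_gap: 0.107
grip_force: 59.5
```

Call:
step_arm(
  targets=[
    {"travel": [0,0,0],"yaw": -0.12,"fingers": 1},
    {"travel": [0,0,0],"yaw": -0.12,"fingers": 1},
    {"travel": [0,0,0],"yaw": -0.12,"fingers": 1},
    {"travel": [0,0,0],"yaw": -0.12,"fingers": 1},
    {"travel": [0,0,0],"yaw": -0.12,"fingers": 1},
  ],
)

```text
clock: 7.65
ee_pos: [0.5786, 0.1616, 0.1922]
ee_rot: [3.142, -0.003, -3.129]
wrist_force: [-0.4, 0.6, -1.4]
finger_gap: 0.109
grip_force: 59.5
```

```bash
python3 -c "
from m import *
c=save('wrist','w2')
dt([.6,.19,.13],np.pi);print(sense()['joints'],sense()['finger_gap'])"
```

```text
travel [-2.2   2.81  6.21] ('yaw', np.float64(0.016)) at 7.7 [0.5786 0.1616 0.1922] [ 3.142e+00 -3.000e-03 -3.126e+00] F [-0.2 -0.8 -1.8]
[ 1.48299341e-01  3.93984197e-02  1.72474751e+00  4.91974649e-04
  1.38041231e+00 -1.43861356e+00] 0.1042971347253304
```

View pics/w2.png

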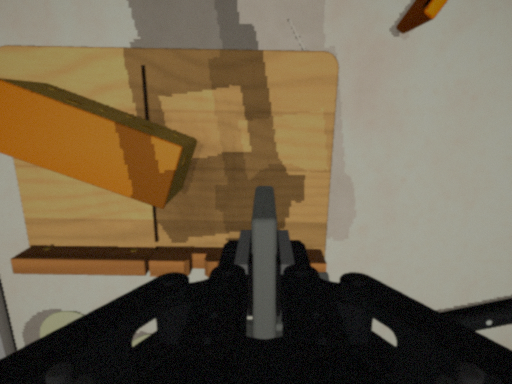

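The wrist view shows the fence at rows 245–275, the slot line at u≈150 and the first notch at u≈190–205. The stop's plate, held at u≈265, hides the other notches. I'll measure the fence and the stop in hand.

Run:
```python
from h import *
c=dict(np.load("w2.npz"));P=cloud(c);Z=P[...,2];g=c["pixels"].astype(int).sum(2)
print("board z",np.nanmedian(Z[170:230,200:240]))
k=np.zeros(Z.shape,bool);k[235:290,15:235]=1;k&=(Z>.045)&(Z<.06)
Q=P[k];print(len(Q),cv2.minAreaRect(Q[:,:2].astype(np.float32)),np.median(Q[:,2]))
for y in np.arange(-0.06,0.12,.02):
    q=Q[abs(Q[:,1]-y)<.008]
    if len(q)>20: print("y",round(y,3),"x",np.percentile(q[:,0],[1,50,99]).round(4))
np.set_printoptions(linewidth=220)
for v in (264,268,272): print(v,[(u,round(P[v,u,1],4),int(Z[v,u]*1000),g[v,u]) for u in range(138,220,2)])
# slot line on board: dark pixels
for v in (80,100,225,235):
    r=np.arange(138,165); u=r[np.argmin(g[v,138:165])];print("slot",v,u,P[v,u])
# in-hand stop: plate top 
k=np.zeros(Z.shape,bool);k[180:232,245:290]=1;k&=(Z>.12)
Q=P[k];print(np.percentile(Q[:,2],[2,50,98]));T=Q[Q[:,2]>np.percentile(Q[:,2],90)-.006]
print(cv2.minAreaRect(T[:,:2].astype(np.float32)),"minx",np.percentile(T[:,0],1), "ymed",np.median(T[:,1]))
print(cv2.fitLine(T[:,:2].astype(np.float32),cv2.DIST_HUBER,0,.001,.001).ravel())
```

```text
board z 0.020892471850898126
3353 ((0.6573750972747803, 0.025832638144493103), (0.18842823803424835, 0.017312150448560715), 89.55621337890625) 0.05219360994637412
y -0.06 x [0.6487 0.655  0.6643]
y -0.04 x [0.6489 0.655  0.665 ]
y -0.02 x [0.6488 0.6553 0.665 ]
y 0.0 x [0.6491 0.6551 0.6646]
y 0.02 x [0.6491 0.6553 0.6651]
y 0.04 x [0.6491 0.6555 0.6652]
y 0.06 x [0.6493 0.6556 0.6657]
y 0.08 x [0.6494 0.6538 0.6614]
y 0.1 x [0.6496 0.6563 0.6656]
264 [(138, np.float64(0.0468), 52, np.int64(278)), (140, np.float64(0.0482), 51, np.int64(281)), (142, np.float64(0.0505), 52, np.int64(285)), (144, np.float64(0.0516), 50, np.int64(207)), (146, np.float64(0.0525), 48, np.int64(111)), (148, np.float64(0.0522), 42, np.int64(176)), (150, np.float64(0.0575), 51, np.int64(302)), (152, np.float64(0.0596), 52, np.int64(313)), (154, np.float64(0.0612), 51, np.int64(302)), (156, np.float64(0.0632), 52, np.int64(298)), (158, np.float64(0.0651), 52, np.int64(299)), (160, np.float64(0.0669), 52, np.int64(303)), (162, np.float64(0.069), 53, np.int64(310)), (164, np.float64(0.0709), 53, np.int64(312)), 
[... 4738 characters left out ...]
 np.float64(0.1106), 51, np.int64(257)), (210, np.float64(0.1431), 219, np.int64(184)), (212, np.float64(0.1436), 218, np.int64(51)), (214, np.float64(0.1443), 219, np.int64(52)), (216, np.float64(0.145), 219, np.int64(10)), (218, np.float64(0.1457), 219, np.int64(28))]
slot 80 144 [0.49158835 0.05565267 0.02360856]
slot 100 145 [0.50834326 0.05511341 0.02364541]
slot 225 155 [0.62646127 0.05475406 0.02322261]
slot 235 156 [0.63714041 0.05484543 0.02297663]
[0.15362945 0.1932665  0.20463592]
((0.5555990934371948, 0.16105103492736816), (0.006166943348944187, 0.00976666621863842), 1.6648533344268799) minx 0.5527980534529966 ymed 0.16088150744357746
[0.07003276 0.9975447  0.5547899  0.15960357]
```

```bash
python3 -c "
from m import *
dt([.613,.1297,.105],np.pi-.0056)"
```

```text
travel [-3.41 -3.25  8.71] ('yaw', np.float64(0.022)) at 7.7 [0.5786 0.1616 0.1922] [ 3.142e+00 -3.000e-03 -3.126e+00] F [-0.2 -0.8 -1.8]
```

Call:
step_arm(
  targets=[
    {"travel": [-1.7,-1.6,0],"yaw": 0,"fingers": 1},
    {"travel": [-1.7,-1.65,0],"yaw": 0,"fingers": 1},
    {"travel": [0,0,3],"yaw": 0.022,"fingers": 1},
    {"travel": [0,0,3],"yaw": 0,"fingers": 1},
    {"travel": [0,0,2],"yaw": 0,"fingers": 1},
  ],
)

```text
clock: 8.12
ee_pos: [0.6123, 0.1287, 0.1099]
ee_rot: [-3.141, -0.005, 3.123]
wrist_force: [-1.0, -0.2, -4.4]
finger_gap: 0.102
grip_force: 59.6
```

Call:
step_arm(
  targets=[
    {"travel": [0,0,0],"yaw": 0,"fingers": 1},
    {"travel": [0,0,0],"yaw": 0,"fingers": 1},
    {"travel": [0,0,0],"yaw": 0,"fingers": 1},
    {"travel": [0,0,0],"yaw": 0,"fingers": 1},
    {"travel": [0,0,0],"yaw": 0,"fingers": 1},
  ],
)

```text
clock: 8.53
ee_pos: [0.6154, 0.1292, 0.1155]
ee_rot: [3.141, 0.004, 3.126]
wrist_force: [0.3, 0.8, -1.2]
finger_gap: 0.109
grip_force: 59.5
```

```bash
python3 -c "
from m import *
dt([.613,.1297,.0674],np.pi-.0056);c=save('top','t2');P=cloud(c);v=slice(150,205);u=slice(250,310)
cv2.imwrite('pics/t2c.png',cv2.resize(c['pixels'][150:205,250:330],None,fx=7,fy=7,interpolation=cv2.INTER_CUBIC))
c=save('side','s2');cv2.imwrite('pics/s2c.png',cv2.resize(c['pixels'][170:280,210:350],None,fx=5,fy=5,interpolation=cv2.INTER_CUBIC))"
```

```text
travel [0.26 0.05 4.81] ('yaw', np.float64(-0.01)) at 8.5333 [0.6154 0.1292 0.1155] [3.141 0.004 3.126] F [ 0.3  0.8 -1.2]
```

View pics/s2c.png

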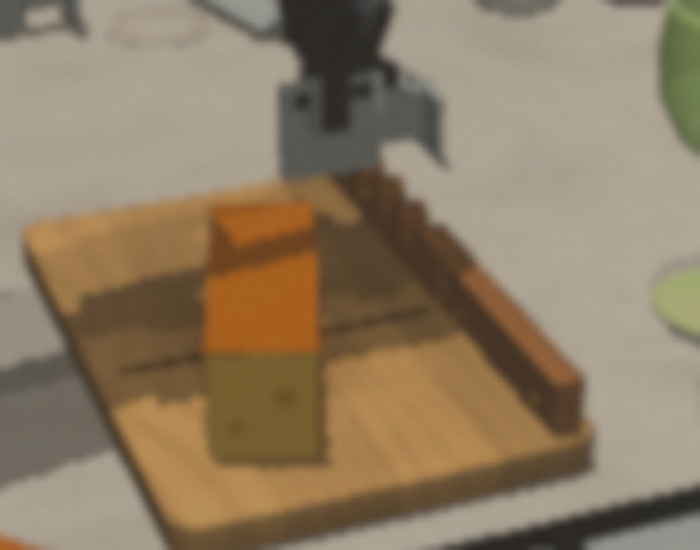

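The side view shows the stop held upright above the fence, with its bridge and leg over it. Correcting by a few mm and lowering.

Call:
step_arm(
  targets=[
    {"travel": [0.25,0.05,1.0],"yaw": -0.01,"fingers": 1},
    {"travel": [0,0,0.6],"yaw": 0,"fingers": 1},
    {"travel": [0,0,0.5],"yaw": 0,"fingers": 1},
    {"travel": [0,0,0.4],"yaw": 0,"fingers": 1},
    {"travel": [0,0,0],"yaw": 0,"fingers": 1},
  ],
)

```text
clock: 9.05
ee_pos: [0.6107, 0.1293, 0.0862]
ee_rot: [-3.141, -0.002, 3.136]
wrist_force: [-0.2, 0.1, -2.9]
finger_gap: 0.107
grip_force: 59.6
```

Call:
step_arm(
  targets=[
    {"travel": [0,0,0],"yaw": 0,"fingers": 1},
    {"travel": [0,0,0.3],"yaw": 0,"fingers": 1},
    {"travel": [0,0,0.3],"yaw": 0,"fingers": 1},
    {"travel": [0,0,0],"yaw": 0,"fingers": 1},
    {"travel": [0,0,0],"yaw": 0,"fingers": 1},
  ],
)

```text
clock: 9.47
ee_pos: [0.6115, 0.1294, 0.0818]
ee_rot: [-3.142, -0.0, 3.136]
wrist_force: [-0.9, -0.3, -2.0]
finger_gap: 0.109
grip_force: 59.6
```

Call:
step_arm(
  targets=[
    {"travel": [-0.15,0.03,0.2],"yaw": 0,"fingers": 1},
    {"travel": [0,0,0.3],"yaw": 0,"fingers": 1},
    {"travel": [0,0,0.3],"yaw": 0,"fingers": 1},
    {"travel": [0,0,0],"yaw": 0,"fingers": 1},
    {"travel": [0,0,0],"yaw": 0,"fingers": 1},
  ],
)

```text
clock: 9.88
ee_pos: [0.6127, 0.1297, 0.0735]
ee_rot: [-3.142, -0.001, 3.136]
wrist_force: [0.7, 0.5, -1.9]
finger_gap: 0.106
grip_force: 59.6
```

Call:
step_arm(
  targets=[
    {"travel": [0,0,0.2],"yaw": 0,"fingers": 1},
    {"travel": [0,0,0.2],"yaw": 0,"fingers": 1},
    {"travel": [0,0,0.1],"yaw": 0,"fingers": 1},
    {"travel": [0,0,0],"yaw": 0,"fingers": 1},
    {"travel": [0,0,0],"yaw": 0,"fingers": 1},
  ],
)

```text
clock: 10.3
ee_pos: [0.613, 0.1297, 0.0689]
ee_rot: [-3.142, -0.0, 3.136]
wrist_force: [0.2, -0.2, -2.6]
finger_gap: 0.108
grip_force: 59.6
```

Entering freely, 1.5 mm to go.

Call:
step_arm(
  targets=[
    {"travel": [0,0,0.1],"yaw": 0,"fingers": 1},
    {"travel": [0,0,0.1],"yaw": 0,"fingers": 1},
    {"travel": [0,0,0],"yaw": 0,"fingers": 1},
    {"travel": [0,0,0],"yaw": 0,"fingers": 1},
    {"travel": [0,0,0],"yaw": 0,"fingers": 1},
  ],
)

```text
clock: 10.72
ee_pos: [0.6131, 0.1297, 0.067]
ee_rot: [3.142, -0.0, 3.136]
wrist_force: [-0.4, -0.4, -3.3]
finger_gap: 0.104
grip_force: 59.6
```

Call:
step_arm(
  targets=[
    {"travel": [0,0,0.1],"yaw": 0,"fingers": 1},
    {"travel": [0,0,0],"yaw": 0,"fingers": 1},
    {"travel": [0,0,0],"yaw": 0,"fingers": 1},
    {"travel": [0,0,0],"yaw": 0,"fingers": 1},
    {"travel": [0,0,0],"yaw": 0,"fingers": 1},
  ],
)

```text
clock: 11.13
ee_pos: [0.6134, 0.1297, 0.0665]
ee_rot: [3.142, 0.001, 3.136]
wrist_force: [-2.0, -0.2, 1.4]
finger_gap: 0.106
grip_force: 60.0
```

Contact is felt, so the stop is seated. Releasing, rising, and moving over the cheese.

Call:
step_arm(
  targets=[
    {"travel": [0,0,0],"yaw": 0,"fingers": 0.2},
    {"travel": [0,0,0],"yaw": 0,"fingers": 0.2},
    {"travel": [0,0,0],"yaw": 0,"fingers": 0.2},
    {"travel": [0,0,0],"yaw": 0,"fingers": 0.2},
    {"travel": [0,0,-0.5],"yaw": 0,"fingers": 0.2},
  ],
)

```text
clock: 11.55
ee_pos: [0.6122, 0.1296, 0.0699]
ee_rot: [-3.141, -0.002, 3.136]
wrist_force: [-0.3, 0.9, 0.0]
finger_gap: 0.401
grip_force: 0.0
```

Call:
step_arm(
  targets=[
    {"travel": [0,0,-2],"yaw": 0,"fingers": 0.2},
    {"travel": [0,0,-3],"yaw": 0,"fingers": 0.2},
    {"travel": [0,0,-3.5],"yaw": 0,"fingers": 0.2},
    {"travel": [0,0,-3.5],"yaw": 0,"fingers": 0},
    {"travel": [0,0,-2.5],"yaw": 0,"fingers": -0.5},
  ],
)

```text
clock: 11.97
ee_pos: [0.614, 0.1298, 0.2202]
ee_rot: [3.141, 0.004, 3.136]
wrist_force: [0.8, 0.1, 0.7]
finger_gap: 0.629
grip_force: 0.0
```

Call:
step_arm(
  targets=[
    {"travel": [1.68,-2.8,0],"yaw": 0,"fingers": -1},
    {"travel": [1.68,-2.8,0],"yaw": 0,"fingers": -1},
    {"travel": [1.68,-2.8,0],"yaw": 0,"fingers": -1},
    {"travel": [1.68,-2.8,0],"yaw": 0,"fingers": -1},
    {"travel": [1.68,-2.8,0],"yaw": 0,"fingers": -1},
  ],
)

```text
clock: 12.38
ee_pos: [0.5274, -0.0108, 0.2165]
ee_rot: [-3.141, 0.001, 3.136]
wrist_force: [-0.1, -0.2, -0.6]
finger_gap: 1.0
grip_force: 0.0
```

Call:
step_arm(
  targets=[
    {"travel": [0,0,0],"yaw": 0.12,"fingers": -1},
    {"travel": [0,0,0],"yaw": 0.12,"fingers": -1},
    {"travel": [0,0,0],"yaw": 0.12,"fingers": -1},
    {"travel": [0,0,0],"yaw": 0.12,"fingers": -1},
    {"travel": [0,0,0],"yaw": 0.12,"fingers": -1},
  ],
)

```text
clock: 12.8
ee_pos: [0.5282, -0.01, 0.2165]
ee_rot: [3.141, 0.001, 2.53]
wrist_force: [-0.9, -0.7, 0.3]
finger_gap: 1.001
grip_force: 0.0
```

Call:
step_arm(
  targets=[
    {"travel": [0,0,0],"yaw": 0.12,"fingers": -1},
    {"travel": [0,0,0],"yaw": 0.12,"fingers": -1},
    {"travel": [0,0,0],"yaw": 0.12,"fingers": -1},
    {"travel": [0,0,0],"yaw": 0.12,"fingers": -1},
    {"travel": [0,0,0],"yaw": 0.12,"fingers": -1},
  ],
)

```text
clock: 13.22
ee_pos: [0.5283, -0.0098, 0.2164]
ee_rot: [3.141, 0.0, 1.93]
wrist_force: [0.1, 0.2, -0.1]
finger_gap: 1.002
grip_force: 0.0
```

Call:
step_arm(
  targets=[
    {"travel": [0,0,0],"yaw": 0.12,"fingers": -1},
    {"travel": [0,0,0],"yaw": 0.12,"fingers": -1},
    {"travel": [0,0,0],"yaw": 0.12,"fingers": -1},
    {"travel": [0,0,0],"yaw": 0.12,"fingers": -1},
    {"travel": [0,0,0],"yaw": 0.12,"fingers": -1},
  ],
)

```text
clock: 13.63
ee_pos: [0.5283, -0.0098, 0.2164]
ee_rot: [3.141, -0.0, 1.33]
wrist_force: [-0.2, -0.1, -0.2]
finger_gap: 1.001
grip_force: 0.0
```

Call:
step_arm(
  targets=[
    {"travel": [0,0,0],"yaw": 0.114,"fingers": -1},
    {"travel": [0,0,0],"yaw": 0,"fingers": -1},
    {"travel": [0,0,0],"yaw": 0,"fingers": -1},
    {"travel": [0,0,0],"yaw": 0,"fingers": -1},
    {"travel": [0,0,0],"yaw": 0,"fingers": -1},
  ],
)

```text
clock: 14.05
ee_pos: [0.5283, -0.0098, 0.2161]
ee_rot: [3.141, -0.0, 1.223]
wrist_force: [-0.3, -0.5, -0.1]
finger_gap: 1.002
grip_force: 0.0
```

```bash
python3 -c "
from m import *
dt([.529,-.0103,.09],np.pi/2-.35)
c=save('wrist','w3')"
```

```text
travel [-0.02  0.08 12.61] ('yaw', np.float64(0.003)) at 14.05 [ 0.5283 -0.0098  0.2161] [ 3.141 -0.     1.223] F [-0.3 -0.5 -0.1]
```

View pics/w3.png

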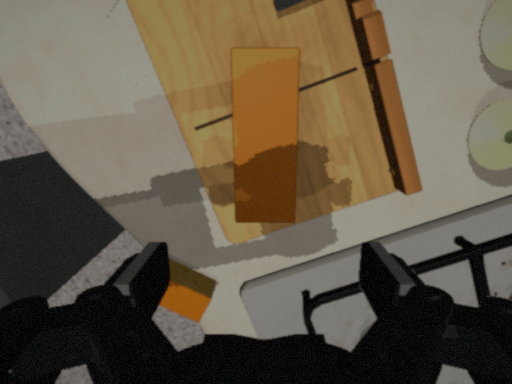

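The wrist view shows the cheese at (265,135), aligned with the tool and centred between the fingers. The stop's plate is just visible at the top (295,5). I'll verify the stop from the top camera and measure the cheese.

Run:
```python
from m import *
c=dict(np.load("w3.npz"));P=cloud(c);Z=P[...,2]
k=np.zeros(Z.shape,bool);k[40:230,220:310]=1;k&=(Z>.074)&(Z<.09)
Q=P[k];r=cv2.minAreaRect(Q[:,:2].astype(np.float32));print("cheese",r,np.median(Q[:,2]))
l=cv2.fitLine(Q[:,:2].astype(np.float32),cv2.DIST_HUBER,0,.001,.001).ravel();print(l)
a=np.arctan2(l[1],l[0])-np.pi/2;a=(a+np.pi/2)%np.pi-np.pi/2;print("yaw",a)
g=np.array(r[0])-.038*np.array([-np.sin(a),np.cos(a)]);dt([g[0],g[1],.076],np.pi/2+a)
c=save("top","t3");P=cloud(c);Z=P[...,2]
k=np.zeros(Z.shape,bool);k[160:205,270:310]=1
S=P[k&(Z>.066)&(P[...,0]<.655)&(P[...,1]>.10)];print("plate top",len(S),S.mean(0),cv2.minAreaRect(S[:,:2].astype(np.float32)))
S=P[k&(Z>.058)&(P[...,1]>.10)];print(len(S),np.percentile(S[:,2],[50,90]),S[:,0].min(),S[:,0].max(),S[:,1].min(),S[:,1].max())
```

```text
cheese ((0.5418339371681213, 0.026025928556919098), (0.1395280510187149, 0.05237148702144623), 70.09907531738281) 0.08263257641344218
[0.3403949  0.9402826  0.543571   0.03088701]
yaw -0.3473369
travel [ 0.03  0.06 14.01] ('yaw', np.float64(-0.0)) at 14.1 [ 0.5283 -0.0098  0.2161] [3.142 0.    1.223] F [-0.5  0.1  0.3]
plate top 82 [0.61974425 0.13207986 0.07528497] ((0.6250677704811096, 0.13308395445346832), (0.07084804773330688, 0.03687627241015434), 31.180686950683594)
149 [0.0687975  0.07943799] 0.5877904216805014 0.6732217243223337 0.1081955427137023 0.19359562342586023
```

Call:
step_arm(
  targets=[
    {"travel": [0,0,3],"yaw": 0,"fingers": -1},
    {"travel": [0,0,3],"yaw": 0,"fingers": -1},
    {"travel": [0,0,2],"yaw": 0,"fingers": -1},
    {"travel": [0,0,2],"yaw": 0,"fingers": -1},
    {"travel": [0,0,1.5],"yaw": 0,"fingers": -1},
  ],
)

```text
clock: 14.57
ee_pos: [0.5272, -0.0096, 0.0989]
ee_rot: [-3.139, 0.0, 1.223]
wrist_force: [-0.7, -0.2, 0.4]
finger_gap: 1.0
grip_force: 0.0
```

Call:
step_arm(
  targets=[
    {"travel": [0,0.05,1],"yaw": 0,"fingers": -1},
    {"travel": [0,0,1],"yaw": 0,"fingers": -1},
    {"travel": [0,0,0.6],"yaw": 0,"fingers": -1},
    {"travel": [0,0,0],"yaw": 0,"fingers": -1},
    {"travel": [0,0,0],"yaw": 0,"fingers": -1},
  ],
)

```text
clock: 14.98
ee_pos: [0.5291, -0.0101, 0.0754]
ee_rot: [3.141, -0.0, 1.222]
wrist_force: [-0.1, 0.6, 0.8]
finger_gap: 1.002
grip_force: 0.0
```

Call:
step_arm(
  targets=[
    {"travel": [0,0,0],"yaw": 0,"fingers": 1},
    {"travel": [0,0,0],"yaw": 0,"fingers": 1},
    {"travel": [0,0,0],"yaw": 0,"fingers": 1},
    {"travel": [0,0,0],"yaw": 0,"fingers": 1},
    {"travel": [0,0,0],"yaw": 0,"fingers": 1},
  ],
)

```text
clock: 15.4
ee_pos: [0.5296, -0.0102, 0.0762]
ee_rot: [3.14, -0.0, 1.222]
wrist_force: [-0.6, 0.2, 4.3]
finger_gap: 0.593
grip_force: 65.5
```

Call:
step_arm(
  targets=[
    {"travel": [0,0,-0.2],"yaw": 0,"fingers": 1},
    {"travel": [0,0,-0.3],"yaw": 0,"fingers": 1},
    {"travel": [0,0,0],"yaw": 0,"fingers": 1},
    {"travel": [0,0,0],"yaw": 0,"fingers": 1},
    {"travel": [0,0,0],"yaw": 0,"fingers": 1},
  ],
)

```text
clock: 15.82
ee_pos: [0.5281, -0.0099, 0.0792]
ee_rot: [-3.14, 0.0, 1.222]
wrist_force: [0.5, 1.2, -4.0]
finger_gap: 0.596
grip_force: 64.5
```

Call:
step_arm(
  targets=[
    {"travel": [0,0,0],"yaw": -0.07,"fingers": 1},
    {"travel": [0,0,0],"yaw": -0.07,"fingers": 1},
    {"travel": [0,0,0],"yaw": -0.07,"fingers": 1},
    {"travel": [0,0,0],"yaw": -0.07,"fingers": 1},
    {"travel": [0,0,0],"yaw": -0.062,"fingers": 1},
  ],
)

```text
clock: 16.23
ee_pos: [0.5284, -0.0099, 0.0795]
ee_rot: [-3.141, -0.0, 1.567]
wrist_force: [-0.1, -0.1, -4.6]
finger_gap: 0.597
grip_force: 64.4
```

Call:
step_arm(
  targets=[
    {"travel": [0.3,1.2,0],"yaw": 0,"fingers": 1},
    {"travel": [0.3,1.2,0],"yaw": 0,"fingers": 1},
    {"travel": [0.3,1.2,0],"yaw": 0,"fingers": 1},
    {"travel": [0.3,1.2,0],"yaw": 0,"fingers": 1},
    {"travel": [0.3,1.2,0],"yaw": 0,"fingers": 1},
  ],
)

```text
clock: 16.65
ee_pos: [0.589, 0.0048, 0.0794]
ee_rot: [-3.141, -0.0, 1.564]
wrist_force: [-0.5, -0.2, -3.8]
finger_gap: 0.594
grip_force: 64.4
```

Call:
step_arm(
  targets=[
    {"travel": [0.2,1.2,0],"yaw": 0,"fingers": 1},
    {"travel": [0.1,1.0,0],"yaw": 0,"fingers": 1},
    {"travel": [0,0.5,0],"yaw": 0,"fingers": 1},
    {"travel": [0,0,0],"yaw": 0,"fingers": 1},
    {"travel": [0,0,0],"yaw": 0,"fingers": 1},
  ],
)

```text
clock: 17.07
ee_pos: [0.6155, 0.0073, 0.0796]
ee_rot: [-3.14, 0.0, 1.564]
wrist_force: [-0.1, 0.1, -3.5]
finger_gap: 0.598
grip_force: 64.4
```

Run:
```python
from m import *
dt([.615,.0086,.076],np.pi/2-.0056)
c=save("wrist","w4");P=cloud(c);Z=P[...,2]
k=(Z>.076)&(Z<.092)
px=c["pixels"];hsv=cv2.cvtColor(px,cv2.COLOR_BGR2HSV);k&=(hsv[...,0]<25)&(hsv[...,1]>120)
k[260:]=0
Q=P[k];print(len(Q));r=cv2.minAreaRect(Q[:,:2].astype(np.float32));print("cheese",r,np.median(Q[:,2]))
n,_,_,_=np.linalg.lstsq(np.c_[Q[:,:2],np.ones(len(Q))],Q[:,2],rcond=None);print("slopes",n)
print("edges x",np.percentile(Q[:,0],[.5,99.5]),"y",np.percentile(Q[:,1],[.5,99.5]))
k=(Z>.070)&(Z<.085)&(P[...,1]>.11)&(P[...,1]<.15)&(P[...,0]>.57)&(P[...,0]<.66);S=P[k];print("stop",len(S),S[:,0].min() if len(S) else 0,np.percentile(S[:,1],[1,99]) if len(S) else 0)
```

```text
travel [ 0.13 -0.05  0.36] ('yaw', np.float64(-0.001)) at 17.0667 [0.6155 0.0073 0.0796] [-3.14   0.     1.564] F [-0.1  0.1 -3.5]
36457
cheese ((0.6157101392745972, 0.060623276978731155), (0.07844789326190948, 0.09549039602279663), 0.008265173062682152) 0.08573742795091976
slopes [-0.0039208  -0.00444892  0.08843116]
edges x [0.59018307 0.64146351] y [0.01398037 0.10768932]
stop 0 0 0
```

View pics/w4.png

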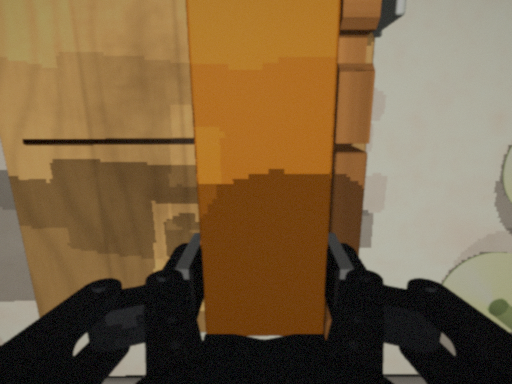

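The wrist view shows the cheese held level and parallel to the fence, fingers below the slot line (row 142). Lowering, then pushing.

Call:
step_arm(
  targets=[
    {"travel": [0,0,0.2],"yaw": 0,"fingers": 1},
    {"travel": [0,0,0.15],"yaw": 0,"fingers": 1},
    {"travel": [0,0,0],"yaw": 0,"fingers": 1},
    {"travel": [0,0,0],"yaw": 0,"fingers": 1},
    {"travel": [0,0,0],"yaw": 0,"fingers": 1},
  ],
)

```text
clock: 17.53
ee_pos: [0.6156, 0.0074, 0.0765]
ee_rot: [-3.141, -0.0, 1.564]
wrist_force: [-0.9, -0.1, -2.2]
finger_gap: 0.6
grip_force: 64.5
```

Call:
step_arm(
  targets=[
    {"travel": [0,0.2,0],"yaw": 0,"fingers": 1},
    {"travel": [0,0.2,0],"yaw": 0,"fingers": 1},
    {"travel": [0,0.15,0],"yaw": 0,"fingers": 1},
    {"travel": [0,0,0],"yaw": 0,"fingers": 1},
    {"travel": [0,0,0],"yaw": 0,"fingers": 1},
  ],
)

```text
clock: 17.95
ee_pos: [0.6216, 0.0073, 0.0765]
ee_rot: [3.141, 0.0, 1.564]
wrist_force: [0.6, -0.1, -4.1]
finger_gap: 0.596
grip_force: 64.5
```

Call:
step_arm(
  targets=[
    {"travel": [0,0,0.08],"yaw": 0,"fingers": 1},
    {"travel": [0.25,0,0],"yaw": 0,"fingers": 1},
    {"travel": [0.2,0,0],"yaw": 0,"fingers": 1},
    {"travel": [0.15,0,0],"yaw": 0,"fingers": 1},
    {"travel": [0,0,0],"yaw": 0,"fingers": 1},
  ],
)

```text
clock: 18.37
ee_pos: [0.6219, 0.0136, 0.0763]
ee_rot: [3.14, 0.0, 1.564]
wrist_force: [-0.1, -1.0, 0.4]
finger_gap: 0.596
grip_force: 64.8
```

Call:
step_arm(
  targets=[
    {"travel": [0,0.1,0],"yaw": 0,"fingers": 1},
    {"travel": [0,0.1,0],"yaw": 0,"fingers": 1},
    {"travel": [0,0,0],"yaw": 0,"fingers": 1},
    {"travel": [0,0,0],"yaw": 0,"fingers": 1},
    {"travel": [0,0,0],"yaw": 0,"fingers": 1},
  ],
)

```text
clock: 18.78
ee_pos: [0.6234, 0.0136, 0.0763]
ee_rot: [-3.141, -0.0, 1.564]
wrist_force: [-4.7, 0.8, 5.5]
finger_gap: 0.595
grip_force: 65.5
```

Call:
step_arm(
  targets=[
    {"travel": [0.15,0,-0.03],"yaw": 0,"fingers": 1},
    {"travel": [0.1,0,0],"yaw": 0,"fingers": 1},
    {"travel": [0.1,0,0],"yaw": 0,"fingers": 1},
    {"travel": [0,0,0],"yaw": 0,"fingers": 1},
    {"travel": [0,0,0],"yaw": 0,"fingers": 1},
  ],
)

```text
clock: 19.2
ee_pos: [0.6235, 0.0156, 0.0763]
ee_rot: [-3.142, 0.002, 1.563]
wrist_force: [-4.1, -4.6, 4.7]
finger_gap: 0.596
grip_force: 65.5
```

Call:
step_arm(
  targets=[
    {"travel": [0,0.05,0],"yaw": 0,"fingers": 1},
    {"travel": [0,0.05,0],"yaw": 0,"fingers": 1},
    {"travel": [0,0,0],"yaw": 0,"fingers": 1},
    {"travel": [0,0,0],"yaw": 0,"fingers": 1},
    {"travel": [0,0,0],"yaw": 0,"fingers": 1},
  ],
)

```text
clock: 19.62
ee_pos: [0.6236, 0.0156, 0.0763]
ee_rot: [-3.139, 0.002, 1.563]
wrist_force: [-7.6, -4.7, 6.8]
finger_gap: 0.597
grip_force: 65.8
```

Call:
step_arm(
  targets=[
    {"travel": [0.1,0,-0.05],"yaw": 0,"fingers": 1},
    {"travel": [0.1,0,0],"yaw": 0,"fingers": 1},
    {"travel": [0,0,0],"yaw": 0,"fingers": 1},
    {"travel": [0,0,0],"yaw": 0,"fingers": 1},
    {"travel": [0,0,0],"yaw": 0,"fingers": 1},
  ],
)

```text
clock: 20.03
ee_pos: [0.6236, 0.017, 0.0763]
ee_rot: [-3.139, 0.003, 1.563]
wrist_force: [-6.3, -7.2, 4.4]
finger_gap: 0.597
grip_force: 65.5
```

```bash
python3 - <<'E'
from m import *
dt([.6233,.0166,.0763],np.pi/2-.0056);print(sense()["torque"])
c=save("top","t5");P=cloud(c);Z=P[...,2];px=c["pixels"]
c=save("wrist","w5");P=cloud(c);Z=P[...,2];px=c["pixels"];hsv=cv2.cvtColor(px,cv2.COLOR_BGR2HSV)
k=(Z>.074)&(Z<.092)&(hsv[...,0]<25)&(hsv[...,1]>120);k[260:]=0
for y in(.05,.07,.09,.105):
    q=P[k&(abs(P[...,1]-y)<.006)];print(y,np.percentile(q[:,0],[.5,99.5]))
E
python3 -c "
import cv2,numpy as np
a=cv2.imread('pics/t5.png')[155:245,250:365];b=cv2.imread('pics/w5.png')
cv2.imwrite('pics/c5.png',np.hstack([cv2.resize(a,(440,344),interpolation=cv2.INTER_CUBIC),cv2.resize(b,(359,344))[:,:]]))"
```

```text
travel [-0.04 -0.03  0.  ] ('yaw', np.float64(-0.002)) at 20.0333 [0.6236 0.017  0.0763] [-3.139e+00  3.000e-03  1.563e+00] F [-6.3 -7.2  4.4]
[-0.9581618   0.90744286 -0.01348596]
0.05 [0.59824326 0.64943548]
0.07 [0.59833354 0.64953759]
0.09 [0.59840915 0.64964073]
0.105 [0.59843841 0.64967142]
```

View pics/c5.png

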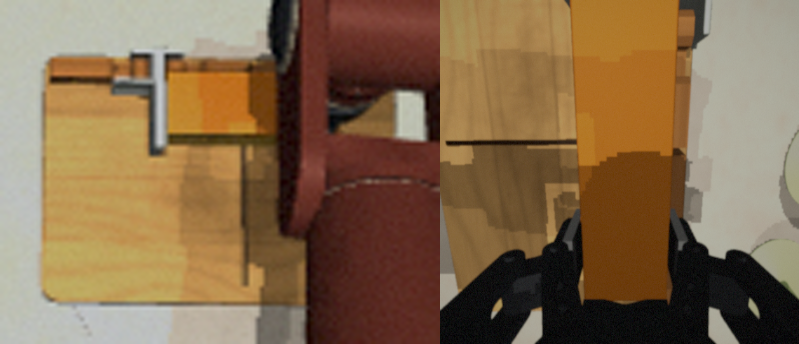

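The composite shows the cheese flush along the fence with its left end at or within a mm of the stop. It was still creeping, so I'll push more along the fence.

Call:
step_arm(
  targets=[
    {"travel": [0.1,0,0],"yaw": 0,"fingers": 1},
    {"travel": [0.1,0,0],"yaw": 0,"fingers": 1},
    {"travel": [0,0,0],"yaw": 0,"fingers": 1},
    {"travel": [0,0,0],"yaw": 0,"fingers": 1},
    {"travel": [0,0,0],"yaw": 0,"fingers": 1},
  ],
)

```text
clock: 20.55
ee_pos: [0.6236, 0.0184, 0.0764]
ee_rot: [-3.139, 0.005, 1.563]
wrist_force: [-6.7, -10.3, 5.1]
finger_gap: 0.595
grip_force: 65.5
```

Call:
step_arm(
  targets=[
    {"travel": [0.05,0,0],"yaw": 0,"fingers": 1},
    {"travel": [0.05,0,0],"yaw": 0,"fingers": 1},
    {"travel": [0,0,0],"yaw": 0,"fingers": 1},
    {"travel": [0,0,0],"yaw": 0,"fingers": 1},
    {"travel": [0,0,0],"yaw": 0,"fingers": 1},
  ],
)

```text
clock: 20.97
ee_pos: [0.6236, 0.0184, 0.0764]
ee_rot: [-3.139, 0.006, 1.563]
wrist_force: [-7.1, -12.4, 4.1]
finger_gap: 0.596
grip_force: 65.5
```

Call:
step_arm(
  targets=[
    {"travel": [0.05,0.04,0],"yaw": 0,"fingers": 1},
    {"travel": [0,0,0],"yaw": 0,"fingers": 1},
    {"travel": [0,0,0],"yaw": 0,"fingers": 1},
    {"travel": [0,0,0],"yaw": 0,"fingers": 1},
    {"travel": [0,0,0],"yaw": 0,"fingers": 1},
  ],
)

```text
clock: 21.38
ee_pos: [0.6236, 0.0185, 0.0764]
ee_rot: [-3.138, 0.007, 1.563]
wrist_force: [-8.2, -13.2, 4.9]
finger_gap: 0.589
grip_force: 65.7
```

Run:
```python
from m import *
dt([.6236,.0184,.0763],np.pi/2-.0056);print(sense()["torque"])
c=save("top","t6");P=cloud(c);Z=P[...,2]
k=np.zeros(Z.shape,bool);k[160:205,270:310]=1
S=P[k&(Z>.058)&(P[...,1]>.10)];print("stop",np.percentile(S[:,2],[50,90]),S[:,0].min(),S[:,0].max())
a=c["pixels"][160:215,270:325];cv2.imwrite("pics/c6.png",cv2.resize(a,None,fx=10,fy=10,interpolation=cv2.INTER_CUBIC))
```

```text
travel [-0.01 -0.    0.01] ('yaw', np.float64(-0.002)) at 21.3833 [0.6236 0.0185 0.0764] [-3.138  0.007  1.563] F [ -8.2 -13.2   4.9]
[-1.84807406  1.20955467 -0.00731457]
stop [0.07991005 0.08450368] 0.587387332710617 0.6730281541163134
```

View pics/c6.png

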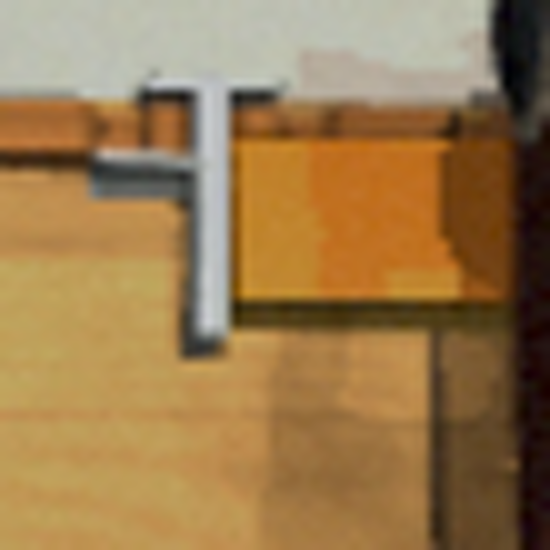

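The crop shows the cheese's end flush on the stop plate (u≈232) and its side along the fence (v≈140). The last pushes raised the force with almost no motion, so it is tight against both. Handing in.

```bash
python3 -c "
from plant import order
print(order.hand_in())"
```

```text
the job is handed in; nothing more can be done
None
```

I handed the job in with the stop down in the middle notch and released, and the cheese held flush against fence and stop with the grip about 36 mm past the knife slot. The arm never went near the goblets, and the hand-in returned no verdict.

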